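# Fold the rules and stow them in the charging case

## Task

Put the two folding rules away: fold each one shut and lay it flat in the bay of its own colour in the case, right down on the bay's floor, and let go. When both are in, press the green membrane key gently but firmly until you feel it give, to start the charging. Leave the tin, the wrapped cake and the gift box standing where they are.

Things in the scene. Friction and masses are not known exactly. Their poses are not given: they have to be found in the camera images.
- yellow_rule: Yellow-tipped folding rule lying flat: two aluminium limbs, each 80 long, 12 wide, 20 high (mm), joined at one end by an upright hinge pin. Origin: under the pin. x runs along limb A from pin to tip, z up; limb A fills x 0 to 80, y -12 to 0 mm. Over the pin sits a round black cap, 20 mm across, from 20 to 24 mm up, with a yellow disc. The free ends have yellow tips. About 100 g.
- yellow_rule_mid (a point): Centre of the yellow-tipped rule's outline when folded, half-way up (10 mm above its underside); axes as the rule, pin at x = -35 mm, tips at x = +45 mm. Folded, it is 90 mm long over cap and tips and 24 mm wide: limb A at y = -12 to 0, the other limb at y = 0 to +12 mm.
- yellow_rule_limb (a joint): Opening angle of the yellow-tipped rule, rad: 0 = folded, limbs side by side against a stop; grows as the other limb swings away from limb A, counter-clockwise seen from above. Friction hinge (0.05 N m), stays where it is left.
- blue_rule: Blue-tipped folding rule: same make, sizes and axes as the yellow-tipped one, with blue disc and tips.
- blue_rule_mid (a point): Centre of the blue-tipped rule's outline when folded, half-way up; as for the yellow one (pin at x = -35 mm, tips at x = +45 mm).
- blue_rule_limb (a joint): Opening angle of the blue-tipped rule, rad, as for the yellow one.
- rule_case: Fixed black and grey storage and charging case with two parallel bays; origin on the table below the middle of the two bays, x along the bays, z up. It spans x -89 to 57 mm, y -57 to 57 mm, 16 mm high; the key panel is at its -x end.
- yellow_bay (a point): Middle of the floor of the bay with the yellow liner; axes as the case. The floor is 4 mm above the table; the bay is 102 mm long (x) and 32 mm wide (y) between guides rising 12 mm above it. Side guides stand only at the ends (30 to 51 mm from the middle); the middle 60 mm is open to both sides at floor level, for fingers. Only a folded rule fits, either way round.
- blue_bay (a point): Middle of the floor of the bay with the blue liner; same sizes and axes, 70 mm to the -y side of the yellow one.
- start_key: Green membrane key (20 x 30 mm, white dot) in the panel at the end of the case, 72 mm to the -x side of the middle of the two bays. The origin is the centre of its top face, 18 mm above the table and 2 mm proud of the panel; z up. It gives only 1.5 mm, starts to yield at 2 N and is fully down at 6 N; it counts as pressed while the fingers push on it with over 4 N. Over 40 N breaks it.
- tea_tin: Bystander: round tin, 58 mm across, 72 high; origin under its centre.
- ring_pack: Bystander: flat clear-wrapped ring-shaped cake, 90 x 94 x 24 mm; origin under its centre.
- oval_box: Bystander: oval gift box standing on its edge, 36 x 138 x 102 mm; origin under its centre. The front edge of a fixed shelf board (220 to 250 mm above the table) runs above it, across the back of the work area from the right side wall to behind the sweets bin; keep arm and gripper in front of that edge (about x = 0.60 m).

How it is judged:
On the way, in this order (a step that is already met when the one before it is completed fails the run):
1. both rules lie folded in the bays of their colours, let go (x of yellow_rule_mid in the frame of yellow_bay between -0.01 and 0.01 m and y of yellow_rule_mid in the frame of yellow_bay between -0.008 and 0.008 m and z of yellow_rule_mid in the frame of yellow_bay between 0.006 and 0.014 m and angle between the x axis of yellow_rule_mid and the x axis of yellow_bay, either way round below 0.1 rad and angle between each of yellow_rule_mid, blue_rule_mid's own z axis and vertical below 0.1 rad and value of joint each of yellow_rule_limb, blue_rule_limb below 0.08 rad and linear speed of each of yellow_rule, blue_rule below 0.02 m/s and x of blue_rule_mid in the frame of blue_bay between -0.01 and 0.01 m and y of blue_rule_mid in the frame of blue_bay between -0.008 and 0.008 m and z of blue_rule_mid in the frame of blue_bay between 0.006 and 0.014 m and angle between the x axis of blue_rule_mid and the x axis of blue_bay, either way round below 0.1 rad and contact force between the fingers and yellow_rule below 0.1 N and contact force between the fingers and blue_rule below 0.1 N), for 0.2 s.
2. then the green key is pressed with more than 4 N (contact force between the fingers and start_key above 4 N), for 0.1 s.
At the end, for the whole second after the job is handed in: Each rule lies at rest in the bay of its own colour: folded to under 0.08 rad, its centre within 10 mm along and 8 mm across of the bay's middle and 6 to 14 mm above the floor, along the bay to 0.1 rad (either way round), level to 0.1 rad (x of yellow_rule_mid in the frame of yellow_bay between -0.01 and 0.01 m and y of yellow_rule_mid in the frame of yellow_bay between -0.008 and 0.008 m and z of yellow_rule_mid in the frame of yellow_bay between 0.006 and 0.014 m and angle between the x axis of yellow_rule_mid and the x axis of yellow_bay, either way round below 0.1 rad and angle between each of yellow_rule_mid, blue_rule_mid's own z axis and vertical below 0.1 rad and value of joint each of yellow_rule_limb, blue_rule_limb below 0.08 rad and linear speed of each of yellow_rule, blue_rule below 0.02 m/s and x of blue_rule_mid in the frame of blue_bay between -0.01 and 0.01 m and y of blue_rule_mid in the frame of blue_bay between -0.008 and 0.008 m and z of blue_rule_mid in the frame of blue_bay between 0.006 and 0.014 m and angle between the x axis of blue_rule_mid and the x axis of blue_bay, either way round below 0.1 rad); the robot touches nothing.
It fails at once if the key is pushed with more than 40 N (contact force between anything else and start_key above 40 N).
It fails at once if the tin is shoved more than 30 mm or knocked over (distance of tea_tin from where it was at the start of the episode above 0.03 m or angle between tea_tin's own z axis and vertical above 0.5 rad).
It fails at once if the wrapped cake is shoved more than 30 mm or knocked over (distance of ring_pack from where it was at the start of the episode above 0.03 m or angle between ring_pack's own z axis and vertical above 0.5 rad).
It fails at once if the gift box is shoved more than 30 mm or knocked over (distance of oval_box from where it was at the start of the episode above 0.03 m or angle between oval_box's own z axis and vertical above 0.5 rad).
It also fails if it takes over 62 s, if anything falls off the work surface, if the arm or the gripper's body presses on something with over 40 N, if the wrist force passes 120 N, or if a joint passes its speed limit or range.

## Robot

A 7-joint arm with a two-finger parallel gripper is mounted at the origin on a cart in front of the work surface, level with it; the furniture and walls round the work are solid. World frame = base frame: x ahead of the robot, y to its left, z up, the work surface at z = 0. Lengths are in m, angles in rad, forces in N, time in s.
With the tool pointing down it reaches from about 0.425 to 0.925 m from the base axis. Payload 6.8 kg.
Tool frame: the origin (TCP) lies on the centre line of the jaws, within the pads' length; the fingertips stand 11 mm ahead of it and the grasp point (between the pads) lies 8 mm behind it; z points along the fingers, y is the direction in which the jaws open and shut (so a half turn about z gives the same grasp; the last joint's range is limited). The gripper opens to 85 mm and grips with 20 to 120 N. Pads are 22 mm wide; open, the fingers measure 114 mm over their backs; the gripper's body (76 mm by 85 mm) begins 54 mm behind the grasp point. The pads swing forward as they close: fully open they stand 13 mm farther back than shut.
Start: joints at [1.112, 0.477, 0.022, 1.555, -0.011, 1.109, -0.083], TCP at [0.232, -0.634, 0.242] pointing down, gripper open.
Joint ranges: [-2.96, 2.96], [-0.34, 2.1], [-1.41, 1.46], [0.24, 2.44], [-1.37, 4.51], [0.17, 1.92], [-2.96, 2.96]. Speed limits (rad/s): [2.39, 2.39, 3.14, 3.14, 3.14, 3.14, 3.14].

## Interface

Orientations are given as a rotation vector (axis times angle).
In Python, from bench import r gives the robot as it stands.
- The arm moves only by the tool send_rows, never from a script. Its argument "deltas" is a list of rows, each a list of 7 numbers: the opening, from 0 (shut) to 1 (fully open), then the shift along the tool's x, y, z as a fraction of full scale, then the turn, a rotation vector about the tool's x, y, z as a fraction of full scale. In form: [[hand, x, y, z, ax, ay, az], ...]. A call has 1 to 20 rows; each row is the pose to reach, as a shift and turn from the pose commanded when the call began, along the tool's axes at that moment, turning the shorter way round; what a row does not reach only later rows make up. Full scale, the value 1, is 150 mm for a shift and 180 degrees for a turn. A row lasts 1/12 s, in which the tool goes at most 41.7 mm and 7.16 degrees, less where a joint would pass 70% of its speed; a pose out of reach is approached as far as the arm can. A call with a number of a shift or a turn outside -1 to 1 is refused whole. A call with a gripper value outside its range is refused whole. The fingers move at their own pace and stop on an object; "squeeze" is the grip in N (left out, the last holds). Time passes only in rows, so rows that repeat a pose let the fingers close. It gives the time, the measured TCP pose, the force and the opening at its end, in the units of the state.
- r.get_obs(): the state, without advancing time (a new reading comes with each control period).
- r.grab_frame(name): name is "scene" or "top" or "wrist"; returns a dict with "pixels" (400x640x3 uint8, red, green, blue), "camera_matrix" (3x3 intrinsics, pixels), "rvec" (rotation vector, rad) and "tvec" (3), from world to camera coordinates, as OpenCV has them. Camera axes: x right, y down, z forward; pixel columns grow to the right and rows downward; lengths in m; the calibration is good to about 2 mm. A picture is of the moment at which its call begins. There is no depth.
- r.hand_in(): hands the job in, once; it reports no verdict.
The state is a dict: "clock": time; "joints": joint angles; "qvel": joint speeds; "tau": joint torques, N m; "tcp_pos": TCP position; "orientation": TCP orientation; "contact_force": force on the tool from outside, world axes, zero at the start; "moment": the same for the moment, N m; "grip_width": finger opening in m.
Only numpy, scipy, OpenCV 4.12 (cv2) and the standard library are available. Lean on these libraries where they do the work, as an engineer would, in place of code of your own. Each camera call takes 0.05 s, during which the arm holds its last target. There are 200 camera calls.

## Working session

There is one attempt and no reset: what is moved stays moved. The work goes in short steps, Python scripts to look and compute and a tool call to move; the robot and the scene stay as the last step left them, time stands still between calls to the robot, and variables do not carry over. Pictures are saved under pics/ and viewed, about 8 in all and at most 12, crops included, and the job is handed in when it is done.

Besides the shell and the picture viewer there is one more tool, called after "Emit:" in YAML: its name, and indented under it one key for each argument. send_rows: Moves the arm, as the interface text tells. Shift numbers are shares of 150 mm and turn numbers shares of 180 degrees, none past 1 either way. Its arguments: {"type":"object","properties":{"deltas":{"type":"array","items":{"type":"array","items":{"type":"number"}}},"squeeze":{"type":"number"}},"required":["deltas"]}

```bash
mkdir -p pics; ls; cat > h.py <<'E'
import numpy as np, cv2
from scipy.spatial.transform import Rotation as R
from bench import r
def grab(n,save=None):
    f=r.grab_frame(n); f['R']=R.from_rotvec(np.ravel(f['rvec'])).as_matrix(); f['t']=np.ravel(f['tvec'])
    if save: cv2.imwrite(f'pics/{save}.png',f['pixels'][:,:,::-1])
    return f
def ray(f,uv,z):
    uv=np.atleast_2d(np.array(uv,float)); d=np.c_[uv,np.ones(len(uv))]@np.linalg.inv(f['camera_matrix']).T@f['R']
    c=-f['R'].T@f['t']; return c+d*((z-c[2])/d[:,2])[:,None]
def proj(f,p):
    q=np.atleast_2d(p)@f['R'].T+f['t']; q=q@np.array(f['camera_matrix']).T; return q[:,:2]/q[:,2:]
E
python3 - <<'E'
from h import *
o=r.get_obs(); print({k:np.round(v,3).tolist() for k,v in o.items()})
print(R.from_rotvec(o['orientation']).as_matrix().round(3))
for n in ('top','scene'):
    f=grab(n,n+'0'); print(n,(-f['R'].T@f['t']).round(3)); np.save(n+'0.npy',f,allow_pickle=True)
E
```

```text
pics
{'clock': 0.0, 'joints': [1.112, 0.478, 0.022, 1.556, -0.011, 1.109, -0.083], 'qvel': [0.001, 0.001, -0.001, 0.001, 0.001, 0.0, -0.0], 'tau': [0.0, -59.644, 1.608, -28.12, 0.013, 0.009, -0.0], 'tcp_pos': [0.232, -0.633, 0.241], 'orientation': [-3.092, -0.548, 0.001], 'contact_force': [0.435, 0.528, 0.178], 'moment': [-0.004, 0.026, -0.003], 'grip_width': 0.086}
[[ 0.939  0.344 -0.001]
 [ 0.344 -0.939  0.002]
 [-0.    -0.002 -1.   ]]
top [ 0.232 -0.163  0.845]
scene [ 0.002 -0.624  0.479]
```

View pics/top0.png

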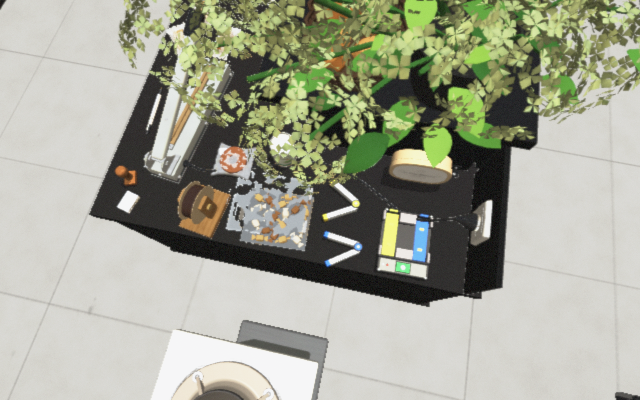

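View pics/scene0.png

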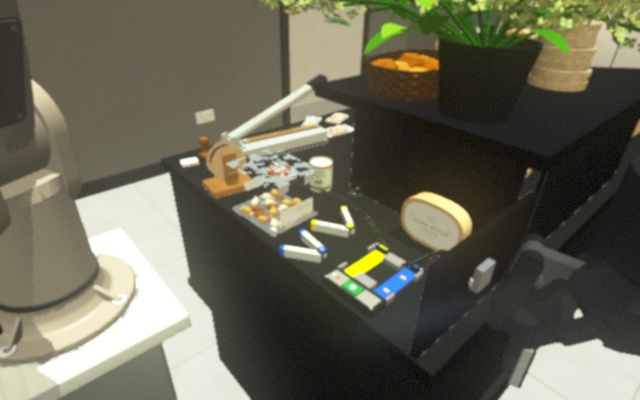

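Top view: the yellow rule is near (345,203) and the blue rule near (345,247), both open in a V. The case is at (405,243), with its yellow bay on the left, blue bay on the right and the key at (403,267). The tin is at (283,150) and the box at (420,167). The scene view agrees with this.

```bash
python3 - <<'E'
from h import *
f=np.load('top0.npy',allow_pickle=True).item(); im=f['pixels']
hsv=cv2.cvtColor(im,cv2.COLOR_RGB2HSV)
cv2.imwrite('pics/crop.png',cv2.resize(im[140:290,300:490][:,:,::-1],None,fx=4,fy=4,interpolation=cv2.INTER_CUBIC))
M={'yel':((24,140,110),(34,255,255)),'blu':((100,120,90),(118,255,255)),'grn':((55,140,80),(80,255,255))}
for k,(a,b) in M.items():
    m=cv2.inRange(hsv,a,b); m[:180]=0; m[:,:318]=0; m[:,440:]=0
    n,l,s,c=cv2.connectedComponentsWithStats(m)
    for i in range(1,n):
        if s[i,4]>=4: print(k,s[i].tolist(),c[i].round(1),'z.02',ray(f,c[i],.022)[0].round(4),'z.004',ray(f,c[i],.004)[0].round(4))
g=np.load('scene0.npy',allow_pickle=True).item(); hs=cv2.cvtColor(g['pixels'],cv2.COLOR_RGB2HSV)
print('scene')
for k,(a,b) in M.items():
    m=cv2.inRange(hs,a,b); m[:190]=0; m[:,:270]=0; m[:,440:]=0
    n,l,s,c=cv2.connectedComponentsWithStats(m)
    for i in range(1,n):
        if s[i,4]>=4: print(k,s[i].tolist(),c[i].round(1),'z.02',ray(g,c[i],.022)[0].round(4),'z.004',ray(g,c[i],.004)[0].round(4))
E
```

```text
yel [322, 214, 6, 7, 17] [324.2 217.6] z.02 [ 0.4507 -0.1094  0.022 ] z.004 [ 0.4555 -0.1082  0.004 ]
blu [420, 214, 9, 4, 27] [423.8 215.3] z.02 [ 0.503  -0.3301  0.022 ] z.004 [ 0.5089 -0.3338  0.004 ]
blu [413, 220, 16, 42, 452] [420.4 240.9] z.02 [ 0.4425 -0.3302  0.022 ] z.004 [ 0.4471 -0.3339  0.004 ]
blu [323, 231, 6, 7, 25] [325.4 233.7] z.02 [ 0.4146 -0.12    0.022 ] z.004 [ 0.4186 -0.119   0.004 ]
blu [354, 244, 8, 6, 21] [357.9 246.6] z.02 [ 0.401  -0.1964  0.022 ] z.004 [ 0.4047 -0.1972  0.004 ]
blu [324, 260, 7, 7, 29] [326.8 263. ] z.02 [ 0.3512 -0.1364  0.022 ] z.004 [ 0.3538 -0.1358  0.004 ]
scene
yel [340, 205, 7, 4, 17] [342.5 206.2] z.02 [ 0.5393 -0.1095  0.022 ] z.004 [ 0.5605 -0.0892  0.004 ]
yel [271, 208, 4, 4, 11] [272.5 209.7] z.02 [ 0.4116 -0.022   0.022 ] z.004 [0.4277 0.0018 0.004 ]
yel [310, 219, 6, 12, 54] [312.3 224.2] z.02 [ 0.4418 -0.12    0.022 ] z.004 [ 0.4591 -0.1001  0.004 ]
yel [345, 223, 9, 5, 26] [349.2 225.4] z.02 [ 0.4972 -0.1723  0.022 ] z.004 [ 0.5167 -0.1545  0.004 ]
yel [379, 244, 9, 7, 39] [383.  247.1] z.02 [ 0.4947 -0.2652  0.022 ] z.004 [ 0.5141 -0.2511  0.004 ]
yel [344, 249, 41, 29, 545] [364.9 263.1] z.02 [ 0.4334 -0.275   0.022 ] z.004 [ 0.4504 -0.2612  0.004 ]
blu [299, 229, 6, 3, 12] [301.2 229.8] z.02 [ 0.4116 -0.1206  0.022 ] z.004 [ 0.4277 -0.1008  0.004 ]
blu [279, 244, 5, 12, 41] [281.  249.1] z.02 [ 0.3427 -0.1451  0.022 ] z.004 [ 0.3561 -0.1263  0.004 ]
blu [318, 247, 8, 5, 20] [322.1 249.6] z.02 [ 0.4007 -0.196   0.022 ] z.004 [ 0.4164 -0.1791  0.004 ]
blu [413, 265, 6, 4, 16] [415.7 266.2] z.02 [ 0.4968 -0.3398  0.022 ] z.004 [ 0.5163 -0.3286  0.004 ]
blu [374, 267, 41, 32, 558] [395.1 282.5] z.02 [ 0.4353 -0.3427  0.022 ] z.004 [ 0.4523 -0.3317  0.004 ]
grn [344, 281, 18, 14, 94] [352.6 287.4] z.02 [ 0.3717 -0.3041  0.022 ] z.004 [ 0.3863 -0.2915  0.004 ]
```

View pics/crop.png

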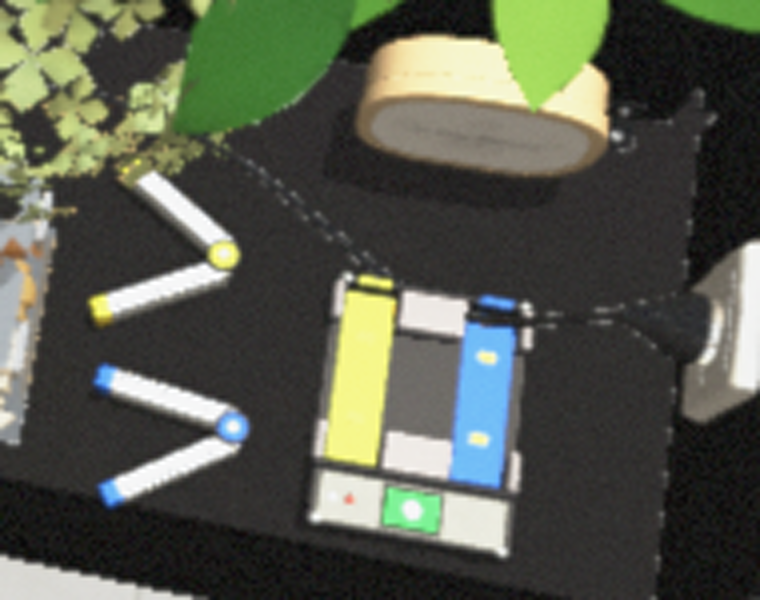

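The crop shows the blue pin at px (358,247), opening about 50°, and the yellow pin at px (356,204), opening about 70°. The two views agree to a few mm. Now moving over the rules, going up first to clear the side wall.

Emit:
send_rows:
  deltas:
    - [1,0,0,-0.25,0,0,0]
    - [1,0,0,-0.5,0,0,0]
    - [1,0,0,-0.75,0,0,0]
    - [1,0,0,-0.75,0,0,0]
    - [1,0.2,-0.2,-0.75,0,0,0]
    - [1,0.4,-0.4,-0.75,0,0,0]
    - [1,0.6,-0.6,-0.75,0,0,0]
    - [1,0.86,-0.82,-0.75,0,0,0]
    - [1,0.86,-0.82,-0.75,0,0,0]

```text
clock: 0.85
tcp_pos: [0.3151, -0.4679, 0.3547]
orientation: [-3.089, -0.56, -0.004]
contact_force: [1.1, -0.8, -0.0]
grip_width: 0.0852
```

Emit:
send_rows:
  deltas:
    - [1,0.2,-0.2,0,0,0,0]
    - [1,0.4,-0.4,0,0,0,0]
    - [1,0.6,-0.6,0,0,0,0]
    - [1,0.86,-0.82,0,0,0,0]
    - [1,0.86,-0.82,0,0,0,0]

```text
clock: 1.27
tcp_pos: [0.393, -0.3077, 0.3548]
orientation: [-3.089, -0.561, -0.003]
contact_force: [-0.2, -0.2, 0.5]
grip_width: 0.0856
```

Emit:
send_rows:
  deltas:
    - [1,0.2,-0.2,0,0,0,-0.04]
    - [1,0.4,-0.4,0,0,0,-0.08]
    - [1,0.6,-0.6,0,0,0,-0.12]
    - [1,0.86,-0.82,0,0,0,-0.16]
    - [1,0.86,-0.82,0.2,0,0,-0.2]
    - [1,0.86,-0.82,0.4,0,0,-0.24]
    - [1,0.86,-0.82,0.5,0,0,-0.28]
    - [1,0.86,-0.82,0.5,0,0,-0.32]
    - [1,0.86,-0.82,0.5,0,0,-0.36]
    - [1,0.86,-0.82,0.5,0,0,-0.394]
    - [1,0.86,-0.82,0.5,0,0,-0.394]
    - [1,0.86,-0.82,0.5,0,0,-0.394]

```text
clock: 2.27
tcp_pos: [0.4685, -0.1546, 0.2795]
orientation: [-2.205, -2.237, 0.0]
contact_force: [0.1, 0.3, -0.2]
grip_width: 0.0852
```

```bash
python3 - <<'E'
from h import *
o=r.get_obs(); print(o['clock'],o['tcp_pos'].round(4) if hasattr(o['tcp_pos'],'round') else o['tcp_pos'],np.round(o['joints'],2))
print(R.from_rotvec(o['orientation']).as_matrix().round(3))
f=grab('wrist','w1'); np.save('w1.npy',f,allow_pickle=True); print((-f['R'].T@f['t']).round(3)); print(f['R'].round(2))
E
```

```text
2.2667 [ 0.4685 -0.1546  0.2795] [ 0.58  0.17 -0.43  1.91  0.08  1.08  0.13]
[[-0.014  1.    -0.   ]
 [ 1.     0.014  0.   ]
 [ 0.    -0.    -1.   ]]
[ 0.468 -0.083  0.411]
[[ 1.    0.02 -0.  ]
 [ 0.01 -0.96  0.28]
 [ 0.   -0.28 -0.96]]
```

View pics/w1.png

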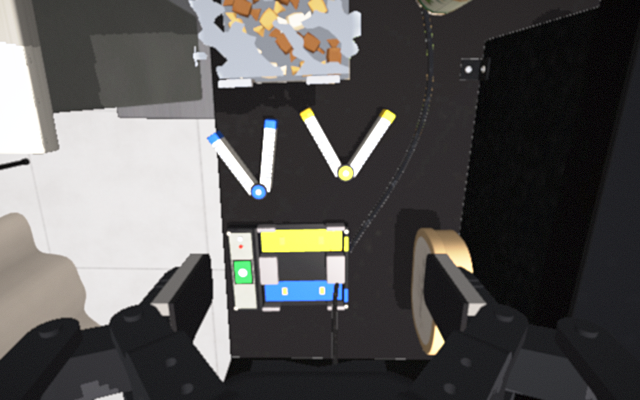

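The wrist view shows everything: yellow pin at (346,173), blue pin at (259,192), and the case between (230,225) and (348,308), with the key at (243,272).

```bash
cat > meas.py <<'E'
from h import *
M={'yel':((24,140,90),(34,255,255)),'blu':((98,120,80),(120,255,255)),'grn':((50,120,70),(80,255,255))}
def blobs(f,k,amin=20):
    m=cv2.inRange(cv2.cvtColor(f['pixels'],cv2.COLOR_RGB2HSV),*M[k])
    cs,_=cv2.findContours(m,cv2.RETR_EXTERNAL,cv2.CHAIN_APPROX_NONE)
    return [(cv2.contourArea(c),np.array(cv2.minAreaRect(c)[0]),c) for c in cs if cv2.contourArea(c)>amin]
def show(f):
    for k in M:
        for a,c,ct in blobs(f,k):
            z=.004 if a>800 else (.018 if k=='grn' else .02)
            p=ray(f,c,z)[0]; s=''
            if a>800 and k!='grn':
                q=ray(f,ct[:,0],z)[:,:2].astype(np.float32); rc=cv2.minAreaRect(q); b=cv2.boxPoints(rc); e=[b[1]-b[0],b[2]-b[1]]; e=max(e,key=np.linalg.norm)
                s=f'rect c {np.round(rc[0],4)} size {np.round(rc[1],4)} yaw {np.degrees(np.arctan2(e[1],e[0])):.2f}'
            print(k,int(a),c.round(1),'z',z,p.round(4),s)
E
python3 - <<'E'
from meas import *
f=np.load('w1.npy',allow_pickle=True).item(); show(f)
E
```

```text
yel 573 [304.1 240.3] z 0.02 [ 0.4538 -0.254   0.02  ] 
yel 29 [388.7 115.2] z 0.02 [ 0.5437 -0.1078  0.02  ] 
yel 56 [306.3 113.7] z 0.02 [ 0.4555 -0.1076  0.02  ] 
blu 154 [342. 293.] z 0.02 [ 0.501  -0.3239  0.02  ] 
blu 1328 [299.  290.5] z 0.004 [ 0.447 -0.331  0.004] rect c [ 0.4468 -0.3311] size [0.0905 0.0305] yaw 0.90
blu 152 [258. 192.] z 0.02 [ 0.4012 -0.1954  0.02  ] 
blu 84 [215.  136.7] z 0.02 [ 0.3564 -0.1336  0.02  ] 
blu 104 [270.2 122.8] z 0.02 [ 0.4167 -0.1178  0.02  ] 
grn 334 [242.5 271.5] z 0.018 [ 0.3787 -0.2973  0.018 ]
```

Emit:
send_rows:
  deltas:
    - [1,0.08,0.2,0.25,0,0,0]
    - [1,0.08,0.2,0.5,0,0,0]
    - [1,0.08,0.2,0.75,0,0,0]
    - [1,0.08,0.2,0.93,0,0,0]
    - [1,0.08,0.2,0.93,0,0,0]
    - [1,0.08,0.2,0.93,0,0,0]

```text
clock: 2.82
tcp_pos: [0.4977, -0.1417, 0.1397]
orientation: [-2.202, -2.238, 0.002]
contact_force: [0.4, -0.2, 0.6]
grip_width: 0.0855
```

```bash
python3 - <<'E'
from meas import *
o=r.get_obs(); print(o['clock'],o['tcp_pos'])
f=grab('wrist','w2'); show(f)
print(proj(f,[[.498,-.172,.024],[.4985,-.142,.02]]).round(1))
E
```

```text
2.8167 [ 0.4976901  -0.14165061  0.13965926]
yel 113 [323.  326.5] z 0.02 [ 0.5038 -0.2558  0.02  ] 
yel 2978 [260.5 318.6] z 0.004 [ 0.45   -0.2608  0.004 ] rect c [ 0.4499 -0.261 ] size [0.0999 0.0299] yaw 2.01
yel 303 [319.  231.5] z 0.02 [ 0.499  -0.1723  0.02  ] 
yel 54 [384.  147.9] z 0.02 [ 0.5436 -0.1083  0.02  ] 
yel 169 [258.8 145.5] z 0.02 [ 0.4555 -0.1082  0.02  ] 
blu 58 [234.5 373.4] z 0.02 [ 0.4291 -0.3042  0.02  ] 
blu 108 [187.8 253.2] z 0.02 [ 0.3985 -0.1921  0.02  ] 
blu 273 [125.4 176.5] z 0.02 [ 0.3586 -0.1323  0.02  ] 
blu 310 [207.1 157.3] z 0.02 [ 0.4185 -0.1172  0.02  ] 
[[317.6 233.1]
 [319.  192.8]]
```

View pics/w2.png

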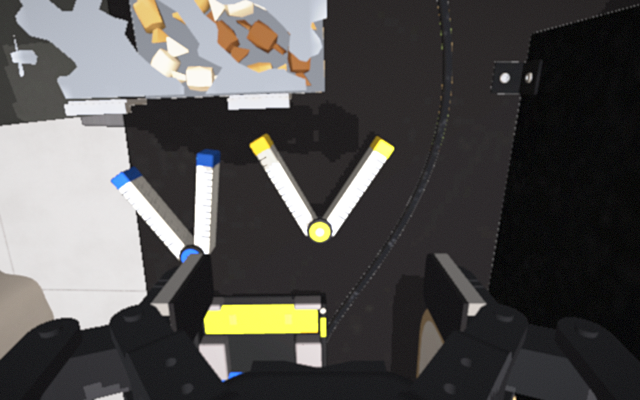

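View: the yellow V is centred between the jaws, with its pin at (319,231). The yellow bay floor measures 100x30 mm, centred at (0.450,-0.261). Descending.

Emit:
send_rows:
  deltas:
    - [1,0,0,0.25,0,0,0]
    - [1,0,0.01,0.5,0,0,0]
    - [1,0,0.01,0.7,0,0,0]
    - [1,0,0.01,0.8,0,0,0]
    - [1,0,0.01,0.83,0,0,0]
    - [1,0,0.01,0.83,0,0,0]

```text
clock: 3.37
tcp_pos: [0.5011, -0.1422, 0.0169]
orientation: [2.201, 2.239, 0.001]
contact_force: [0.2, 0.3, 0.6]
grip_width: 0.0856
```

Emit:
send_rows:
  deltas:
    - [0.8,0,0,0,0,0,0]
    - [0.7,0,0,0,0,0,0]
    - [0.6,0,0,0,0,0,0]
    - [0.6,0,0,0,0,0,0]
  squeeze: 20

```text
clock: 3.7
tcp_pos: [0.5016, -0.1424, 0.0175]
orientation: [2.2, 2.238, 0.003]
contact_force: [1.4, -0.8, 3.1]
grip_width: 0.0513
```

```bash
python3 - <<'E'
from meas import *
f=grab('wrist','w3'); show(f)
E
```

```text
yel 911 [312.5 347.5] z 0.004 [ 0.5002 -0.1899  0.004 ] rect c [ 0.5003 -0.19  ] size [0.0179 0.0178] yaw 0.91
yel 150 [397.1 183. ] z 0.02 [ 0.5306 -0.1032  0.02  ] 
yel 656 [243.  177.4] z 0.02 [ 0.4735 -0.1021  0.02  ] 
blu 1551 [106.5 211.5] z 0.004 [ 0.4114 -0.1221  0.004 ] rect c [ 0.4115 -0.1219] size [0.0174 0.0233] yaw -5.97
```

View pics/w3.png

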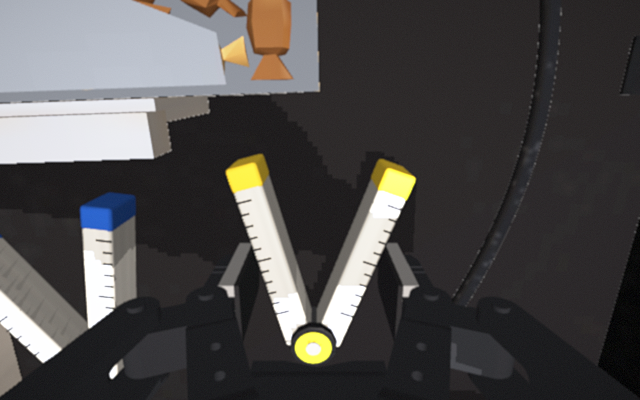

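The picture shows the V closing evenly between the pads, with the pin at (313,345). Continuing the close.

Emit:
send_rows:
  deltas:
    - [0.45,0,0,0,0,0,0]
    - [0.3,0,0,0,0,0,0]
    - [0.2,0,0,0,0,0,0]
    - [0.1,0,0,0,0,0,0]
    - [0,0,0,0,0,0,0]
    - [0,0,0,0,0,0,0]
    - [0,0,0,0,0,0,0]
    - [0,0,0,0,0,0,0]
  squeeze: 30

```text
clock: 4.42
tcp_pos: [0.5, -0.1417, 0.0162]
orientation: [2.201, 2.241, 0.0]
contact_force: [-0.4, 0.6, 10.1]
grip_width: 0.0224
```

```bash
python3 - <<'E'
from meas import *
f=grab('wrist','w4'); show(f)
for a,c,ct in blobs(f,'yel'): print(ray(f,c,.02)[0].round(4), ray(f,c,.024)[0].round(4))
E
```

```text
yel 759 [317.5 354.5] z 0.02 [ 0.5009 -0.1785  0.02  ] 
yel 1151 [318.5 177. ] z 0.004 [ 0.4999 -0.1044  0.004 ] rect c [ 0.4999 -0.1044] size [0.0262 0.0102] yaw 1.10
blu 1558 [109.5 213.5] z 0.004 [ 0.4115 -0.122   0.004 ] rect c [ 0.4116 -0.122 ] size [0.0172 0.0238] yaw -3.89
[ 0.5009 -0.1785  0.02  ] [ 0.5009 -0.1751  0.024 ]
[ 0.4998 -0.1005  0.02  ] [ 0.4998 -0.0996  0.024 ]
```

View pics/w4.png

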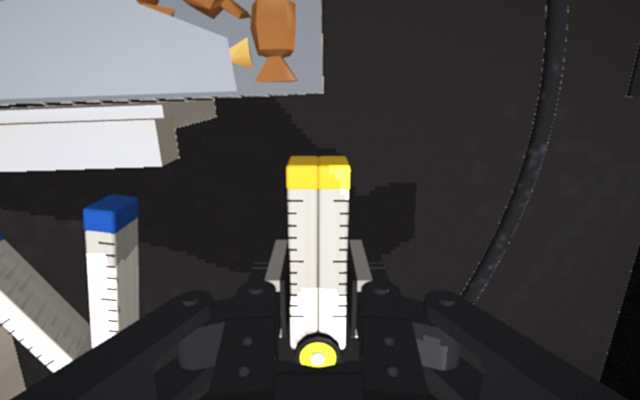

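The picture shows the rule folded with the limbs side by side. The grip is 34 mm from the pin, so nearly at the middle. Now lift, turn and carry it over the yellow bay.

Emit:
send_rows:
  deltas:
    - [0,0,0,-0.2,0,0,0]
    - [0,0,0,-0.45,0,0,0]
    - [0,0,0,-0.65,0,0,0.02]
    - [0,-0.1,-0.05,-0.65,0,0,0.06]
    - [0,-0.2,-0.1,-0.65,0,0,0.1]
    - [0,-0.3,-0.15,-0.65,0,0,0.14]
    - [0,-0.4,-0.2,-0.65,0,0,0.18]
    - [0,-0.5,-0.25,-0.65,0,0,0.22]
    - [0,-0.6,-0.3,-0.65,0,0,0.26]
    - [0,-0.7,-0.35,-0.65,0,0,0.3]
    - [0,-0.79,-0.35,-0.65,0,0,0.34]
    - [0,-0.79,-0.35,-0.65,0,0,0.38]
    - [0,-0.79,-0.35,-0.65,0,0,0.42]
    - [0,-0.79,-0.35,-0.65,0,0,0.46]
    - [0,-0.79,-0.35,-0.65,0,0,0.497]
    - [0,-0.79,-0.35,-0.65,0,0,0.497]
    - [0,-0.79,-0.35,-0.65,0,0,0.497]

```text
clock: 5.88
tcp_pos: [0.4488, -0.2607, 0.1126]
orientation: [-3.141, -0.049, 0.003]
contact_force: [0.1, 0.7, -1.3]
grip_width: 0.0221
```

```bash
python3 - <<'E'
from meas import *
o=r.get_obs(); print(o['tcp_pos'],R.from_rotvec(o['orientation']).as_matrix().round(3).tolist(),np.round(o['joints'],2),o['grip_width'])
f=grab('wrist','w5'); show(f)
print('pred bay corners', proj(f,[[.45+a,-.261+b,.004] for a in(-.05,.05) for b in (-.015,.015)]).round(0).tolist())
E
```

```text
[ 0.44877922 -0.26071936  0.11264944] [[1.0, 0.031, -0.002], [0.031, -1.0, 0.001], [-0.002, -0.001, -1.0]] [ 0.42  0.39 -0.02  2.04  0.01  0.71 -1.14] 0.022147094396449366
yel 444 [317.5 354.5] z 0.02 [ 0.329  -0.2635  0.02  ] 
yel 1437 [318.  176.5] z 0.004 [ 0.4625 -0.2595  0.004 ] rect c [ 0.4624 -0.2595] size [0.0177 0.0445] yaw -88.11
yel 144 [319.5 140.5] z 0.02 [ 0.4895 -0.2596  0.02  ] 
yel 58 [319.5 117. ] z 0.02 [ 0.5039 -0.2591  0.02  ] 
blu 59 [144.4 310.8] z 0.02 [ 0.3627 -0.1373  0.02  ] 
blu 368 [219.5 267. ] z 0.02 [ 0.3996 -0.1932  0.02  ] 
blu 326 [113.  234.8] z 0.02 [ 0.4214 -0.1223  0.02  ] 
blu 4656 [419.  200.7] z 0.004 [ 0.4474 -0.331   0.004 ] rect c [ 0.4465 -0.3313] size [0.0884 0.0298] yaw 2.07
blu 501 [426.5 131. ] z 0.02 [ 0.4976 -0.3257  0.02  ] 
blu 237 [432. 117.] z 0.02 [ 0.5062 -0.328   0.02  ] 
pred bay corners [[338.0, 260.0], [297.0, 258.0], [345.0, 122.0], [299.0, 121.0]]
```

View pics/w5.png

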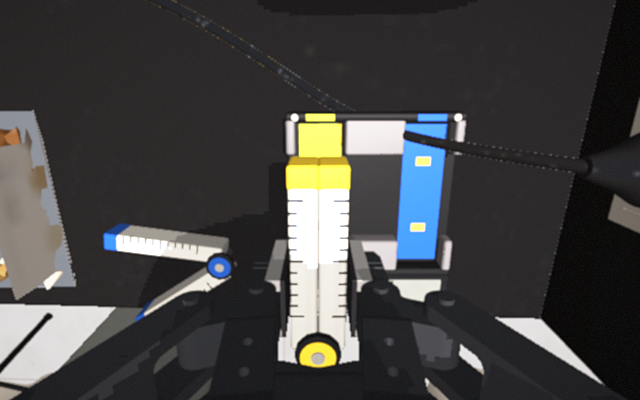

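View: the rule is over the yellow bay and lined up with it, with the visible liner strip centred at (319,140). A cord crosses the far end of the blue bay at about (420,137). Lowering.

Emit:
send_rows:
  deltas:
    - [0,0,0,0.2,0,0,0]
    - [0,0,0,0.4,0,0,0]
    - [0,0,0,0.5,0,0,0]
    - [0,0,0,0.56,0,0,0]
    - [0,0,0,0.59,0,0,0]
    - [0,0,0,0.61,0,0,0]
    - [0,0,0,0.61,0,0,0]

```text
clock: 6.52
tcp_pos: [0.4498, -0.2614, 0.022]
orientation: [3.141, 0.044, 0.001]
contact_force: [-0.5, 0.4, -0.7]
grip_width: 0.0224
```

Emit:
send_rows:
  deltas:
    - [0,0,0,0.01,0,0,0]
    - [0,0,0,0.01,0,0,0]
    - [0,0,0,0.01,0,0,0]

```text
clock: 6.77
tcp_pos: [0.4499, -0.2614, 0.021]
orientation: [3.141, 0.043, 0.002]
contact_force: [-0.3, 0.8, -0.7]
grip_width: 0.0224
```

Emit:
send_rows:
  deltas:
    - [0,0,0,0.008,0,0,0]
    - [0,0,0,0.008,0,0,0]
    - [0.2,0,0,0.008,0,0,0]
    - [0.4,0,0,0,0,0,0]
    - [0.45,0,0,0,0,0,0]
    - [0.45,0,0,-0.15,0,0,0]
    - [0.45,0,0,-0.4,0,0,0]
    - [0.45,0,0,-0.65,0,0,0]
    - [0.45,0,0,-0.65,0,0,0]
    - [0.45,0,0,-0.65,0,0,0]

```text
clock: 7.6
tcp_pos: [0.4511, -0.2621, 0.1202]
orientation: [3.139, 0.043, 0.008]
contact_force: [-0.1, -0.3, 0.1]
grip_width: 0.0379
```

```bash
python3 - <<'E'
from meas import *
o=r.get_obs(); print(o['tcp_pos'],o['grip_width'])
f=grab('wrist','w6'); show(f)
E
```

```text
[ 0.45113402 -0.26205164  0.12017011] 0.03794279149445013
yel 313 [316.5 254.5] z 0.02 [ 0.4109 -0.2617  0.02  ] 
yel 544 [319.2 192.2] z 0.02 [ 0.4568 -0.2622  0.02  ] 
yel 28 [317.  120.5] z 0.02 [ 0.5041 -0.2594  0.02  ] 
blu 350 [220. 266.] z 0.02 [ 0.4    -0.1929  0.02  ] 
blu 300 [116.9 236. ] z 0.02 [ 0.4211 -0.1222  0.02  ] 
blu 4364 [413.4 201. ] z 0.004 [ 0.4475 -0.3309  0.004 ] rect c [ 0.4462 -0.3313] size [0.0884 0.0298] yaw 2.21
blu 734 [420. 129.] z 0.02 [ 0.5006 -0.3256  0.02  ] 
grn 382 [356. 294.] z 0.018 [ 0.3788 -0.2918  0.018 ]
```

View pics/w6.png

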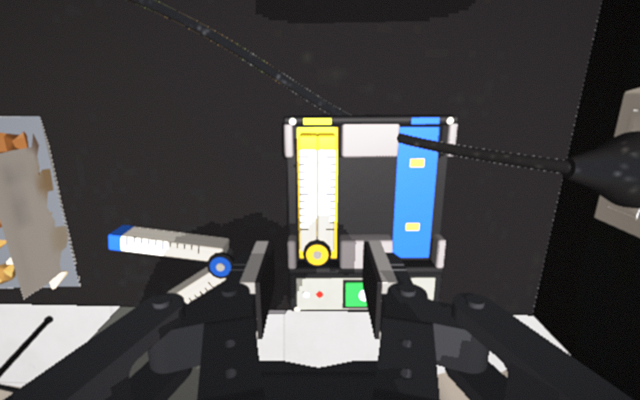

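The yellow rule sits in its bay: cap at (317,254), tips at (317,135), with the liner showing evenly on both sides. Next, the blue rule.

Emit:
send_rows:
  deltas:
    - [0.5,-0.05,-0.1,0,0,0,-0.04]
    - [0.6,-0.1,-0.2,0,0,0,-0.08]
    - [0.8,-0.15,-0.3,0,0,0,-0.12]
    - [1,-0.2,-0.4,0,0,0,-0.16]
    - [1,-0.25,-0.5,0,0,0,-0.2]
    - [1,-0.3,-0.6,0,0,0,-0.24]
    - [1,-0.355,-0.65,0,0,0,-0.28]
    - [1,-0.355,-0.65,0,0,0,-0.32]
    - [1,-0.355,-0.65,0,0,0,-0.36]
    - [1,-0.355,-0.65,0,0,0,-0.4]
    - [1,-0.355,-0.65,0,0,0,-0.44]
    - [1,-0.355,-0.65,0,0,0,-0.48]
    - [1,-0.355,-0.65,0,0,0,-0.52]
    - [1,-0.355,-0.65,0,0,0,-0.56]
    - [1,-0.355,-0.65,0,0,0,-0.56]
    - [1,-0.355,-0.65,0,0,0,-0.56]

```text
clock: 8.98
tcp_pos: [0.3928, -0.1649, 0.1168]
orientation: [-1.972, -2.443, 0.0]
contact_force: [0.7, -0.2, -0.5]
grip_width: 0.0854
```

```bash
python3 - <<'E'
from meas import *
o=r.get_obs(); m=R.from_rotvec(o['orientation']).as_matrix(); print(o['tcp_pos'],m.round(3).tolist(),o['grip_width'],np.round(o['joints'],2))
f=grab('wrist','w7'); show(f)
bl=[(a,c) for a,c,_ in blobs(f,'blu',30)]
for a,c in bl:
    for z in(.02,.024): print(c.round(0),z,'tool xy',(m.T@(ray(f,c,z)[0]-o['tcp_pos']))[:2].round(4))
E
```

```text
[ 0.39276122 -0.16494377  0.11678146] [[-0.211, 0.977, -0.002], [0.977, 0.211, 0.001], [0.002, -0.002, -1.0]] 0.08544618983714489 [ 0.62  0.29 -0.42  2.22  0.19  0.67  0.28]
yel 134 [432.7 343.4] z 0.02 [ 0.5015 -0.256   0.02  ] 
yel 266 [420.3 346.9] z 0.02 [ 0.4932 -0.2609  0.02  ] 
yel 298 [319.  335.5] z 0.02 [ 0.4161 -0.2674  0.02  ] 
yel 335 [309.  317.9] z 0.02 [ 0.4057 -0.2541  0.02  ] 
yel 117 [368.5 309.6] z 0.02 [ 0.4468 -0.2379  0.02  ] 
blu 372 [321.6 245.8] z 0.02 [ 0.4023 -0.1956  0.02  ] 
blu 266 [269.1 143.9] z 0.02 [ 0.3543 -0.1337  0.02  ] 
blu 302 [367.5 140.3] z 0.02 [ 0.4151 -0.1181  0.02  ] 
grn 433 [263.3 356.6] z 0.018 [ 0.3785 -0.2968  0.018 ] 
[322. 246.] 0.02 tool xy [-0.0321  0.003 ]
[322. 246.] 0.024 tool xy [-0.0303  0.003 ]
[269. 144.] 0.02 tool xy [ 0.0385 -0.0308]
[269. 144.] 0.024 tool xy [ 0.0391 -0.0303]
[367. 140.] 0.02 tool xy [0.0409 0.0319]
[367. 140.] 0.024 tool xy [0.0414 0.0313]
```

Emit:
send_rows:
  deltas:
    - [1,0,0.01,0.25,0,0,0]
    - [1,0,0.01,0.45,0,0,0]
    - [1,0,0.01,0.58,0,0,0]
    - [1,0,0.01,0.65,0,0,0]
    - [1,0,0.01,0.67,0,0,0]
    - [1,0,0.01,0.67,0,0,0]

```text
clock: 9.53
tcp_pos: [0.3944, -0.1645, 0.0165]
orientation: [-1.97, -2.445, 0.001]
contact_force: [0.4, -0.2, 1.0]
grip_width: 0.0857
```

```bash
python3 - <<'E'
from meas import *
o=r.get_obs(); print(np.round(o['joints'],2),o['tcp_pos'])
E
```

```text
[ 0.52  0.49 -0.32  2.27  0.35  0.43  0.13] [ 0.39444561 -0.16450234  0.01647675]
```

Reached. Closing.

Emit:
send_rows:
  deltas:
    - [0.8,0,0,0,0,0,0]
    - [0.65,0,0,0,0,0,0]
    - [0.5,0,0,0,0,0,0]
    - [0.35,0,0,0,0,0,0]
    - [0.2,0,0,0,0,0,0]
    - [0.1,0,0,0,0,0,0]
    - [0,0,0,0,0,0,0]
    - [0,0,0,0,0,0,0]
    - [0,0,0,0,0,0,0]
    - [0,0,0,0,0,0,0]
    - [0,0,0,0,0,0,0]
  squeeze: 30

```text
clock: 10.45
tcp_pos: [0.3961, -0.1651, 0.0182]
orientation: [1.968, 2.446, 0.001]
contact_force: [0.7, 1.3, 10.8]
grip_width: 0.022
```

```bash
python3 - <<'E'
from meas import *
o=r.get_obs(); m=R.from_rotvec(o['orientation']).as_matrix(); print(o['tcp_pos'],o['grip_width'],m.round(3).tolist())
f=grab('wrist','w8')
for a,c,ct in blobs(f,'blu',60):
    print(int(a),cv2.boundingRect(ct),*[(m.T@(ray(f,c,z)[0]-o['tcp_pos']))[:2].round(4) for z in(.02,.024)])
E
```

```text
[ 0.3960976  -0.16511062  0.01820149] 0.022031029119410583 [[-0.214, 0.977, 0.002], [0.977, 0.214, -0.001], [-0.001, 0.002, -1.0]]
898 (299, 337, 38, 31) [-0.0373  0.0004] [-0.0339  0.0004]
1905 (286, 153, 64, 33) [0.0437 0.0003] [0.0445 0.0003]
```

Folded: grip width is 22 mm, as with yellow, and the grip is 34 mm from the pin. Lift and carry.

Emit:
send_rows:
  deltas:
    - [0,0,0,-0.2,0,0,0]
    - [0,0,0,-0.45,0,0,0]
    - [0,0,0,-0.65,0,0,0.03]
    - [0,-0.1,0.02,-0.65,0,0,0.06]
    - [0,-0.2,0.04,-0.65,0,0,0.1]
    - [0,-0.3,0.06,-0.65,0,0,0.14]
    - [0,-0.4,0.08,-0.65,0,0,0.18]
    - [0,-0.5,0.1,-0.65,0,0,0.22]
    - [0,-0.6,0.12,-0.65,0,0,0.26]
    - [0,-0.7,0.12,-0.65,0,0,0.3]
    - [0,-0.8,0.12,-0.65,0,0,0.34]
    - [0,-0.9,0.12,-0.65,0,0,0.38]
    - [0,-1,0.12,-0.65,0,0,0.42]
    - [0,-1,0.12,-0.65,0,0,0.46]
    - [0,-1,0.12,-0.65,0,0,0.5]
    - [0,-1,0.12,-0.65,0,0,0.54]
    - [0,-1,0.12,-0.65,0,0,0.558]
    - [0,-1,0.12,-0.65,0,0,0.558]

```text
clock: 12.0
tcp_pos: [0.4444, -0.3073, 0.1145]
orientation: [-3.141, -0.049, 0.001]
contact_force: [0.3, 0.2, -2.1]
grip_width: 0.0221
```

```bash
python3 - <<'E'
from meas import *
o=r.get_obs(); m=R.from_rotvec(o['orientation']).as_matrix(); print(o['tcp_pos'],o['grip_width'],m.round(3).tolist())
print('need',(m.T@(np.array([.451,-.331,.0222])-o['tcp_pos']))/.15)
f=grab('wrist','w9'); show(f)
E
```

```text
[ 0.44435976 -0.30728248  0.1145494 ] 0.02214415541623128 [[1.0, 0.031, -0.001], [0.031, -1.0, 0.0], [-0.001, -0.0, -1.0]]
need [0.03982626 0.15962751 0.61557619]
yel 333 [249. 246.] z 0.02 [ 0.411  -0.2602  0.02  ] 
yel 1313 [250.6 181.5] z 0.004 [ 0.4526 -0.2592  0.004 ] rect c [ 0.45   -0.2599] size [0.0976 0.0315] yaw 2.40
yel 231 [246.  107.5] z 0.02 [ 0.5037 -0.2604  0.02  ] 
blu 873 [318. 352.] z 0.004 [ 0.3119 -0.3109  0.004 ] rect c [ 0.3117 -0.3109] size [0.0291 0.0292] yaw -88.09
blu 4740 [329.2 189.7] z 0.004 [ 0.4485 -0.3143  0.004 ] rect c [ 0.4456 -0.315 ] size [0.0887 0.0622] yaw 2.24
blu 525 [355.5 122. ] z 0.02 [ 0.4971 -0.3282  0.02  ] 
blu 263 [357.5 107.5] z 0.02 [ 0.5059 -0.3288  0.02  ]
```

Emit:
send_rows:
  deltas:
    - [0,0.04,0.08,0,0,0,0]
    - [0,0.04,0.155,0,0,0,0]
    - [0,0.04,0.155,0,0,0,0]
    - [0,0.04,0.155,0,0,0,0]

```text
clock: 12.38
tcp_pos: [0.4509, -0.3314, 0.1147]
orientation: [3.141, 0.051, -0.001]
contact_force: [0.1, 0.9, -1.1]
grip_width: 0.022
```

```bash
python3 - <<'E'
from meas import *
o=r.get_obs(); m=R.from_rotvec(o['orientation']).as_matrix(); print(o['tcp_pos'],o['grip_width'])
print('need',(m.T@(np.array([.451,-.331,.0222])-o['tcp_pos']))/.15)
f=grab('wrist','w10'); show(f)
E
```

```text
[ 0.45090145 -0.33142139  0.11465588] 0.02196849782359349
need [ 0.0010095  -0.00280094  0.61637208]
yel 290 [213. 254.] z 0.02 [ 0.4106 -0.2594  0.02  ] 
yel 1330 [215.9 189.6] z 0.004 [ 0.4524 -0.259   0.004 ] rect c [ 0.4499 -0.2598] size [0.0981 0.0332] yaw 3.97
yel 230 [208. 117.] z 0.02 [ 0.5037 -0.2608  0.02  ] 
blu 849 [318. 352.] z 0.004 [ 0.3185 -0.3352  0.004 ] rect c [ 0.3183 -0.3352] size [0.0291 0.0292] yaw -88.03
blu 2189 [317.5 162.5] z 0.004 [ 0.4742 -0.3296  0.004 ] rect c [ 0.4739 -0.3296] size [0.0314 0.044 ] yaw -88.05
blu 578 [318.5 132.5] z 0.02 [ 0.4965 -0.3295  0.02  ] 
blu 233 [319. 117.] z 0.02 [ 0.506  -0.3295  0.02  ]
```

View pics/w10.png

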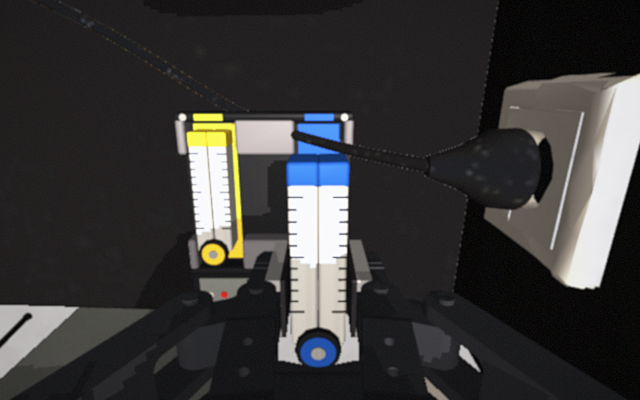

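The blue rule is aligned over its bay, with the liner strip centred at (318,132) ahead of the tips. The cord crosses the bay's far end, so I'll lower in steps and watch the force.

Emit:
send_rows:
  deltas:
    - [0,0,0,0.2,0,0,0]
    - [0,0,0,0.35,0,0,0]
    - [0,0,0,0.45,0,0,0]
    - [0,0,0,0.5,0,0,0]
    - [0,0,0,0.53,0,0,0]
    - [0,0,0,0.53,0,0,0]

```text
clock: 12.93
tcp_pos: [0.4513, -0.3302, 0.0348]
orientation: [-3.14, -0.053, 0.001]
contact_force: [0.7, 0.3, -0.7]
grip_width: 0.0222
```

Emit:
send_rows:
  deltas:
    - [0,0,0,0.03,0,0,0]
    - [0,0,0,0.06,0,0,0]
    - [0,0,0,0.075,0,0,0]
    - [0,0,0,0.075,0,0,0]

```text
clock: 13.27
tcp_pos: [0.4515, -0.3306, 0.0239]
orientation: [-3.141, -0.053, 0.0]
contact_force: [0.0, 0.1, -0.9]
grip_width: 0.0225
```

Emit:
send_rows:
  deltas:
    - [0,0,0,0.007,0,0,0]
    - [0,0,0,0.013,0,0,0]
    - [0,0,0,0.013,0,0,0]
    - [0,0,0,0.013,0,0,0]

```text
clock: 13.6
tcp_pos: [0.4517, -0.3308, 0.0223]
orientation: [3.141, 0.053, 0.001]
contact_force: [0.1, -1.3, 0.2]
grip_width: 0.0226
```

Emit:
send_rows:
  deltas:
    - [0,0,0,0.007,0,0,0]
    - [0,0,0,0.007,0,0,0]
    - [0,0,0,0.007,0,0,0]

```text
clock: 13.85
tcp_pos: [0.4518, -0.3308, 0.0223]
orientation: [3.141, 0.052, 0.001]
contact_force: [-2.8, 2.8, 11.3]
grip_width: 0.0227
```

Seated: an 11 N reaction at the expected height. Releasing.

Emit:
send_rows:
  deltas:
    - [0,0,0,-0.005,0,0,0]
    - [0.2,0,0,-0.005,0,0,0]
    - [0.4,0,0,-0.005,0,0,0]
    - [0.45,0,0,-0.005,0,0,0]
    - [0.45,0,0,-0.005,0,0,0]
    - [0.45,0,0,-0.15,0,0,0]
    - [0.45,0,0,-0.4,0,0,0]
    - [0.45,0,0,-0.65,0,0,0]
    - [0.45,-0.1,0,-0.9,0,0,0]
    - [0.3,-0.2,0,-1,0,0,0]
    - [0.3,-0.3,0,-1,0,0,0]
    - [0,-0.4,-0.1,-1,0,0,0]
    - [0,-0.5,-0.22,-1,0,0,0]
    - [0,-0.5,-0.22,-1,0,0,0]

```text
clock: 15.02
tcp_pos: [0.372, -0.2974, 0.1705]
orientation: [-3.139, -0.053, 0.005]
contact_force: [-0.1, 1.4, -1.2]
grip_width: -0.0002
```

```bash
python3 - <<'E'
from meas import *
o=r.get_obs(); m=R.from_rotvec(o['orientation']).as_matrix(); print(o['tcp_pos'],o['grip_width'],m.round(3).tolist())
f=grab('wrist','w11'); show(f)
# closed fingers may hide the key
print('need',(m.T@(np.array([.379,-.297,.029])-o['tcp_pos']))/.15)
E
```

```text
[ 0.37201768 -0.29741649  0.17045592] -0.00018912077274450722 [[0.999, 0.033, -0.003], [0.033, -0.999, 0.002], [-0.003, -0.003, -1.0]]
yel 28 [266.3 139.8] z 0.02 [ 0.4036 -0.2546  0.02  ] 
yel 317 [274. 127.] z 0.02 [ 0.4138 -0.2606  0.02  ] 
yel 588 [275.5  75.5] z 0.02 [ 0.4519 -0.2617  0.02  ] 
yel 37 [272.5   2. ] z 0.02 [ 0.5013 -0.2596  0.02  ] 
blu 1075 [365.3  76. ] z 0.004 [ 0.4544 -0.3308  0.004 ] rect c [ 0.4519 -0.3309] size [0.0995 0.0298] yaw 2.38
blu 103 [370.   2.] z 0.02 [ 0.5036 -0.3286  0.02  ] 
grn 865 [320.5 172. ] z 0.004 [ 0.3755 -0.2983  0.004 ] 
need [0.04957804 0.00123387 0.94288834]
```

View pics/w11.png

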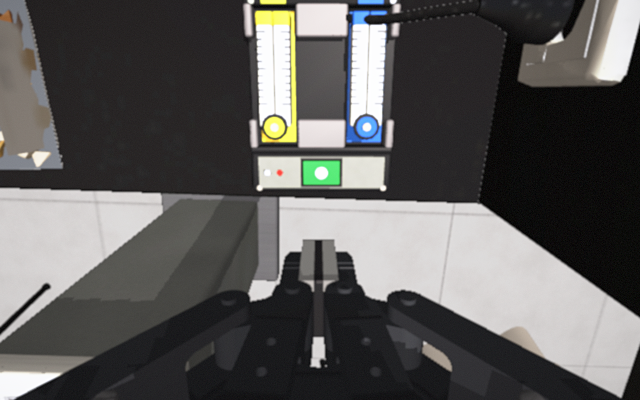

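View: both rules lie folded in their bays, caps at (274,127) and (366,127). The key is at (321,172), clear of the closed fingers. Approaching the key gently; the tips may reach about 6 mm further than stated, judging from the earlier table contact.

Emit:
send_rows:
  deltas:
    - [0,0.04,0,0.2,0,0,0]
    - [0,0.04,0,0.4,0,0,0]
    - [0,0.04,0,0.6,0,0,0]
    - [0,0.04,0,0.75,0,0,0]
    - [0,0.045,0,0.82,0,0,0]
    - [0,0.045,0,0.837,0,0,0]
    - [0,0.045,0,0.837,0,0,0]
    - [0,0.045,0,0.837,0,0,0]

```text
clock: 15.73
tcp_pos: [0.3832, -0.3006, 0.0464]
orientation: [3.14, 0.052, 0.002]
contact_force: [-0.2, 0.1, -0.0]
grip_width: 0.0003
```

Emit:
send_rows:
  deltas:
    - [0,0,0,0.01,0,0,0]
    - [0,0,0,0.02,0,0,0]
    - [0,0,0,0.03,0,0,0]
    - [0,0,0,0.04,0,0,0]
    - [0,0,0,0.04,0,0,0]

```text
clock: 16.15
tcp_pos: [0.3822, -0.2999, 0.0395]
orientation: [3.141, 0.053, 0.0]
contact_force: [-0.3, -0.5, 0.4]
grip_width: 0.0001
```

Emit:
send_rows:
  deltas:
    - [0,-0.02,-0.013,0,0,0,0]
    - [0,-0.02,-0.013,0.01,0,0,0]
    - [0,-0.02,-0.013,0.015,0,0,0]
    - [0,-0.02,-0.013,0.02,0,0,0]
    - [0,-0.02,-0.013,0.02,0,0,0]

```text
clock: 16.57
tcp_pos: [0.3791, -0.298, 0.0364]
orientation: [-3.141, -0.053, 0.0]
contact_force: [0.2, -0.1, -0.6]
grip_width: -0.0002
```

Emit:
send_rows:
  deltas:
    - [0,0,0,0.005,0,0,0]
    - [0,0,0,0.01,0,0,0]
    - [0,0,0,0.01,0,0,0]

```text
clock: 16.82
tcp_pos: [0.3792, -0.2981, 0.0349]
orientation: [-3.141, -0.053, 0.0]
contact_force: [0.3, -0.5, -0.2]
grip_width: 0.0001
```

Emit:
send_rows:
  deltas:
    - [0,0,0,0.005,0,0,0]
    - [0,0,0,0.01,0,0,0]
    - [0,0,0,0.01,0,0,0]

```text
clock: 17.07
tcp_pos: [0.3791, -0.298, 0.0334]
orientation: [-3.141, -0.053, 0.0]
contact_force: [0.7, 0.5, 0.5]
grip_width: -0.0002
```

Emit:
send_rows:
  deltas:
    - [0,0,0,0.005,0,0,0]
    - [0,0,0,0.01,0,0,0]
    - [0,0,0,0.01,0,0,0]

```text
clock: 17.32
tcp_pos: [0.3791, -0.298, 0.0319]
orientation: [-3.141, -0.053, 0.0]
contact_force: [-0.1, -0.0, 0.1]
grip_width: 0.0
```

Emit:
send_rows:
  deltas:
    - [0,0,0,0.003,0,0,0]
    - [0,0,0,0.006,0,0,0]
    - [0,0,0,0.006,0,0,0]

```text
clock: 17.57
tcp_pos: [0.3791, -0.2981, 0.031]
orientation: [-3.141, -0.052, 0.0]
contact_force: [0.6, -0.3, -0.7]
grip_width: 0.0002
```

Emit:
send_rows:
  deltas:
    - [0,0,0,0.004,0,0,0]
    - [0,0,0,0.008,0,0,0]
    - [0,0,0,0.008,0,0,0]

```text
clock: 17.82
tcp_pos: [0.3791, -0.298, 0.0298]
orientation: [-3.141, -0.053, 0.0]
contact_force: [-0.3, 0.5, 0.7]
grip_width: 0.0001
```

Emit:
send_rows:
  deltas:
    - [0,0,0,0.003,0,0,0]
    - [0,0,0,0.005,0,0,0]
    - [0,0,0,0.005,0,0,0]

```text
clock: 18.07
tcp_pos: [0.3792, -0.2981, 0.0291]
orientation: [-3.141, -0.053, 0.0]
contact_force: [0.4, 0.1, 0.4]
grip_width: 0.0001
```

Emit:
send_rows:
  deltas:
    - [0,0,0,0.003,0,0,0]
    - [0,0,0,0.005,0,0,0]
    - [0,0,0,0.005,0,0,0]

```text
clock: 18.32
tcp_pos: [0.3792, -0.2981, 0.0285]
orientation: [3.141, 0.053, 0.0]
contact_force: [-0.3, 0.1, 4.5]
grip_width: 0.0003
```

Emit:
send_rows:
  deltas:
    - [0,0,0,0.002,0,0,0]
    - [0,0,0,0.004,0,0,0]
    - [0,0,0,0.004,0,0,0]

```text
clock: 18.57
tcp_pos: [0.3792, -0.2981, 0.0279]
orientation: [3.141, 0.053, 0.0]
contact_force: [-1.0, 0.1, 5.1]
grip_width: -0.0001
```

The key is yielding: 4.5 to 5 N over 0.6 mm. A little more, held.

Emit:
send_rows:
  deltas:
    - [0,0,0,0.003,0,0,0]
    - [0,0,0,0.005,0,0,0]
    - [0,0,0,0.005,0,0,0]
    - [0,0,0,0.005,0,0,0]

```text
clock: 18.9
tcp_pos: [0.3792, -0.2981, 0.0275]
orientation: [3.141, 0.052, 0.0]
contact_force: [-1.4, 1.2, 10.6]
grip_width: -0.0002
```

Emit:
send_rows:
  deltas:
    - [0,0,0,0.002,0,0,0]
    - [0,0,0,0.002,0,0,0]
    - [0,0,0,0.002,0,0,0]
    - [0,0,0,0.002,0,0,0]

```text
clock: 19.23
tcp_pos: [0.3792, -0.2981, 0.0275]
orientation: [3.141, 0.052, 0.0]
contact_force: [-2.6, 3.0, 13.8]
grip_width: 0.0002
```

Emit:
send_rows:
  deltas:
    - [0,0,0,-0.1,0,0,0]
    - [0,0,0,-0.3,0,0,0]
    - [0,0,0,-0.6,0,0,0]
    - [0,0,0,-0.9,0,0,0]
    - [0,0,0,-1,0,0,0]
    - [0,0,0,-1,0,0,0]
    - [0,0,0,-1,0,0,0]

```text
clock: 19.82
tcp_pos: [0.38, -0.2985, 0.178]
orientation: [3.139, 0.053, 0.005]
contact_force: [-0.4, 0.3, -0.4]
grip_width: 0.0002
```

```bash
python3 - <<'E'
from meas import *
f=grab('wrist','w12'); show(f); g=grab('top','t12'); a=f['pixels'][:260,180:460]; b=g['pixels'][140:290,300:490]
A=cv2.resize(a,None,fx=1.43,fy=1.43,interpolation=cv2.INTER_CUBIC); B=cv2.resize(b,None,fx=2.1,fy=2.1,interpolation=cv2.INTER_CUBIC)
o=np.zeros((max(A.shape[0],B.shape[0]),A.shape[1]+B.shape[1],3),np.uint8); o[:A.shape[0],:A.shape[1]]=A; o[:B.shape[0],A.shape[1]:]=B
cv2.imwrite('pics/final.png',o[:,:,::-1])
# cap discs at z=.028 -> mid in bay frame (yaw 2 deg)
for k,c0 in(('yel',(.450,-.261)),('blu',(.4523,-.331))):
    hsv=cv2.cvtColor(f['pixels'],cv2.COLOR_RGB2HSV); t=np.radians(2)
    e=np.array([np.cos(t),np.sin(t)]); pin=np.array(c0)-.035*e; print(k,'expected cap px',proj(f,[[*pin,.028]]).round(1),'tips end px',proj(f,[[*(np.array(c0)+.045*e),.024]]).round(1))
E
```

```text
yel 31 [264.6 148.8] z 0.02 [ 0.4041 -0.2538  0.02  ] 
yel 292 [272.5 137.5] z 0.02 [ 0.4134 -0.2603  0.02  ] 
yel 255 [292.4 115. ] z 0.02 [ 0.4317 -0.276   0.02  ] 
yel 273 [273.5  49.5] z 0.02 [ 0.4796 -0.2611  0.02  ] 
yel 167 [271.5  15.5] z 0.02 [ 0.5029 -0.2596  0.02  ] 
blu 1026 [360.9  88. ] z 0.004 [ 0.4543 -0.3307  0.004 ] rect c [ 0.4519 -0.3311] size [0.0992 0.0297] yaw 2.17
blu 196 [365.5  16. ] z 0.02 [ 0.505  -0.3288  0.02  ] 
grn 805 [318.5 180.5] z 0.004 [ 0.3751 -0.2987  0.004 ] 
yel expected cap px [[273.8 136.9]] tips end px [[270.6  26.3]]
blu expected cap px [[363.2 137. ]] tips end px [[366.4  26.5]]
```

View pics/final.png

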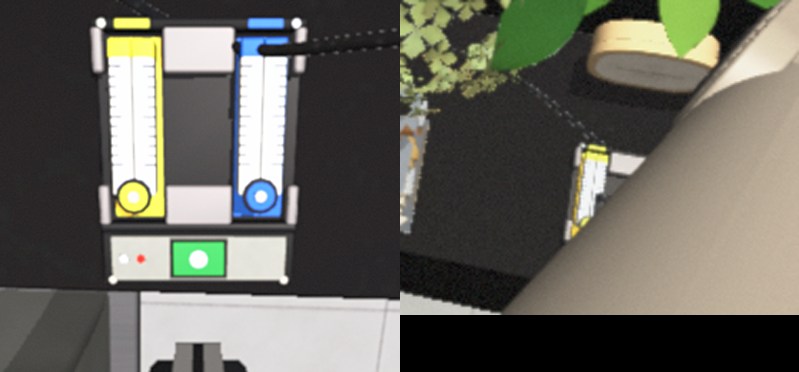

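The final view shows both caps at (272,137) and (363,137), within about 1 px of where a centred, seated rule would put them. Both rules are folded, and the box hasn't moved. Handing in.

```bash
python3 -c "
from bench import r
print(r.hand_in())"
```

```text
the job is handed in; nothing more can be done
None
```

Both rules are folded shut and lying in the bays of their own colours. The green key was pressed after that, and the job was handed in at about 20 s of the 62 s allowed. No verdict was reported.

- **Rules:** I folded each one by squeezing its V between the jaws about 30 mm from the pin, then lowered it into its bay and let go. In the last wrist picture both caps were within about 1–2 px (1–2 mm) of where a centred, seated rule would show.
- **Seating:** The blue rule gave an 11 N reaction at floor height before I let go. I did not feel for contact with the yellow one, so its depth rests on the release height and the last picture.
- **Key:** It began to give at about 4.5 N. I held it at 10–14 N, well under the 40 N limit, before lifting clear.
- **Tin, cake and box:** The arm never went near the tin or the cake and had no unexpected contact. In the last top view the box was where it started; the tin and cake were outside that crop, so I did not check them again.
- **Unresolved:** A cord crosses the far end of the blue bay. Lowering the rule there met no resistance until the floor.

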